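# Press a battery cell home in the check nest

## Robot

A 7-joint arm with a two-finger parallel gripper is mounted at the origin on the work surface. World frame = base frame: x ahead of the robot, y to its left, z up, the work surface at z = 0. Lengths are in m, angles in degrees, forces in N, time in s.
With the tool pointing down it reaches from about 0.425 to 0.875 m from the base axis. Payload 4.7 kg.
Tool frame: the origin (TCP) lies midway between the tips of the shut fingers; the grasp point (between the pads) lies 19 mm behind it; z points along the fingers, y is the direction in which the jaws open and shut (so a half turn about z gives the same grasp; the last joint's range is limited). The gripper opens to 87 mm and grips with 3 to 60 N. Pads are 19 mm wide; open, the fingers measure 117 mm over their backs; the gripper's body (75 mm by 190 mm) begins 51 mm behind the grasp point.
Start: joints at [-73.161, 18.392, -4.016, 83.108, 1.295, 78.541, -3.26], TCP at [0.18, 0.625, 0.223] pointing down, gripper open.
Joint ranges: [-163.93, 163.93], [-17.29, 119.83], [-79.2, 71.16], [3.27, 140.29], [-89.18, 269.18], [5.43, 117.66], [-154.24, 154.24]. Speed limits (degrees/s): [147.25, 147.25, 180, 180, 180, 180, 180].

## Interface

Orientations are given as [roll, pitch, yaw] about the fixed x, y, z axes, in that order (R = Rz(yaw) Ry(pitch) Rx(roll)).
In Python, from cell import env gives the robot as it stands.
- The arm moves only by the tool apply_moves, never from a script. Its argument "targets" is a list of rows, each a list of 2 entries, a list of its own where there are three numbers: the shift along the world's x, y, z in mm, then the turn, a rotation vector about the world's x, y, z in rad. A call has 1 to 8 rows; each row is the pose to reach, as a shift and turn from the pose commanded when the call began; what a row does not reach only later rows make up. A row lasts 1/10 s, in which the tool goes at most 50 mm and 8.59 degrees, less where a joint would pass 70% of its speed; a pose out of reach is approached as far as the arm can. A call with a gripper value outside its range is refused whole. "hand" is the finger opening in mm, from 0 to 87, set as the call begins (left out, the last holds). The fingers move at their own pace and stop on an object; "squeeze" is the grip in N (left out, the last holds). Time passes only in rows, so rows that repeat a pose let the fingers close. It gives the time, the measured TCP pose, the force and the opening at its end, in the units of the state.
- env.get_obs(): the state, without advancing time (a new reading comes with each control period).
- env.read_camera(name): name is "side" or "top" or "wrist"; returns a dict with "image" (400x640x3 uint8, red, green, blue), "camera_matrix" (3x3 intrinsics, pixels), "camera_from_world" (4x4, takes a point from world to camera coordinates); the wrist camera has in their place "mount" (4x4, takes a point from camera to tool coordinates, whose origin is the TCP and whose axes are the flange's). Camera axes: x right, y down, z forward; pixel columns grow to the right and rows downward; lengths in m; the calibration is good to about 2 mm. A picture is of the moment at which its call begins: read the wrist's pose just before it. There is no depth.
- env.sign_off(): hands the job in, once; it reports no verdict.
Trained networks look in a picture, given as the dict that the camera call returned (one of the last four; its "shot" number tells which), for a name from the list of things; names that differ only in an ending like _2 or _b are one class to them, and where a whole thing is asked for, a point or a joint stands for the part that bears it (a point fixed in the world has none). Each returns a list of dicts, best first, with "conf" (0 to 1); they miss things now and then, are a little off and sometimes report something else, mostly with a low value. They report only what shows in the picture. A call takes as long as a camera call. They do not tell look-alikes from the thing itself.
- env.regions_of(picture, target): "region" (400x640 bool, what is visible of it) and "rect" ([left, top, right, bottom] in pixels, round what is visible of it).
The state is a dict: "time_s": time; "qpos": joint angles; "joint_velocities": joint speeds; "effort": joint torques, N m; "tool_pos": TCP position; "tool_rot": TCP orientation; "force": force on the tool from outside, world axes, zero at the start; "wrist_torque": the same for the moment, N m; "grip_width": finger opening in m.
Only numpy, scipy, OpenCV 4.12 (cv2) and the standard library are available. Lean on these libraries where they do the work, as an engineer would, in place of code of your own. Each camera call takes 0.05 s, during which the arm holds its last target. There are 200 camera calls.

## Task

Bring the blue battery cell home in the black test nest by pushing it with your fingertips, never lifting it off the plate: push it square against the aluminium side fence and slide it, terminals first, right up to the two white stop pads, so that both spring probes are pressed in. The probes push back, so finish while still holding the cell firmly home with the fingertips for the meter to read it, and leave the jar, the screwdriver and the copper busbar where they are.

Things in the scene. Friction and masses are not known exactly. Their poses are not given: they have to be found in the camera images.
- cell: battery cell to push: flat block lying on its broad face, blue with a bare aluminium +x face that carries the terminals; 91 mm along its x, 148 mm along its y, 27 mm high, about 0.75 kg; slides easily on the nest's slick plate (about 2 N). Origin: centre of its underside; z up. Push it on its plain faces (-x long side, -y end)
- cell_terminals (a point): centre of the cell's +x face, 45.5 mm ahead of and 13.5 mm above the cell's origin, axes as the cell's. Two terminals project 4 mm from this face, at y = -52 mm (copper) and y = +52 mm (aluminium), each 22 mm wide and 15 mm high
- nest_home (a point): point on top of the nest's plate where the cell's origin lies when it is home; the cell's axes then agree with this point's: x to the probe block (away from the robot), y to the side fence, z up. The black plate is fixed to the bench, 12 mm thick, from x = -195 to +105 mm and y = -185 to +105 mm of this point, and bare on the -x and -y sides
- side_fence (a point): aluminium side fence on the plate: this point is the middle of its inner face, at the plate's top, 74 mm in +y and -55 mm in x from nest_home, axes as nest_home. Face 190 mm long along x, 16 mm high above the plate; 14 mm thick towards +y
- stop_pads (a point): midway between the faces of the two white stop pads, 45.5 mm in +x from nest_home and 13.5 mm above the plate, axes as nest_home; pads at y = -21 and +21 mm, 16 mm wide, rigid. 12 mm behind stands the grey probe block, 32 mm thick, 190 mm wide, 42 mm high above the plate; behind it the white meter, to 136 mm past this point, 52 mm above the bench
- probe_left (a joint): brass spring probe, 8 mm thick, level with the cell's terminal, at y = +52 mm of stop_pads: 0 m = out (tip 2 mm before the pads' faces); reads 0.006 m when the cell is against the pads and its terminal has pushed the probe in. Spring: 1.5 N at first, 5.5 N when home
- probe_right (a joint): the same spring probe at y = -52 mm of stop_pads, same values
- jar: bystander: clear jar with an orange cap, 54 mm wide, 56 mm high, standing on the bench beyond the side fence; origin: centre of its underside
- screwdriver: bystander: screwdriver with a yellow handle, 200 mm long, lying on the bench to the -y side of the nest; origin: on its underside, x along its blade
- busbar: bystander: flat copper bar 22 x 105 x 4 mm lying on the bench beyond the side fence; origin: centre of its underside
There are look-alikes about, which are no part of the job. What is shaped like the cell but yellow is not meant.

How it is judged (in metres and radians):
At the end, for the whole second after the job is handed in: the cell lies flat on the plate and still, within 2.5 mm of the stop pads and 4 mm of the side fence, square within 0.035 rad, both probes pressed in more than 4 mm of 6, and the fingers still push it with more than 2 N (value of joint each of probe_left, probe_right above 0.004 m and y of cell in the frame of nest_home between -0.004 and 0.004 m and x of cell in the frame of nest_home above -0.0025 m and angle between the x axis of cell and the x axis of nest_home, either way round below 0.035 rad and z of cell in the frame of nest_home below 0.003 m and angle between cell's own z axis and vertical below 0.04 rad and contact force between the fingers and cell above 2 N and linear speed of cell below 0.01 m/s); the arm keeps its last pose, push and grip.
It fails at once if the cell is lifted or tipped off the plate (z of cell in the frame of nest_home above 0.01 m or angle between cell's own z axis and vertical above 0.15 rad).
It fails at once if the jar is moved (distance of jar from where it was at the start of the episode above 0.015 m).
It fails at once if the screwdriver is moved (distance of screwdriver from where it was at the start of the episode above 0.02 m).
It fails at once if the busbar is moved (distance of busbar from where it was at the start of the episode above 0.015 m).
It also fails if it takes over 58 s, if anything falls off the work surface, if the arm or the gripper's body presses on something with over 40 N, if the wrist force passes 120 N, or if a joint passes its speed limit or range.

## Working session

There is one attempt and no reset: what is moved stays moved. The work goes in short steps, Python scripts to look and compute and a tool call to move; the robot and the scene stay as the last step left them, time stands still between calls to the robot, and variables do not carry over. Pictures are saved under pics/ and viewed, about 8 in all and at most 12, crops included, and the job is handed in when it is done.

Besides the shell and the picture viewer there is one more tool, called after "Request:" as name([rows], argument=value, ...), one row to a line, values as JSON. apply_moves: Moves the arm, as the interface text tells. Its arguments: {"type":"object","properties":{"targets":{"type":"array","items":{"type":"array"}},"hand":{"type":"number"},"squeeze":{"type":"number"}},"required":["targets"]}

```bash
mkdir -p pics; python3 - <<'E'
from cell import env
import cv2,numpy as np
print(env.get_obs())
for n in("top","side"):
    p=env.read_camera(n); cv2.imwrite(f"pics/{n}0.png",p["image"][:,:,::-1])
    print(n,p["camera_matrix"].tolist(),np.round(p["camera_from_world"],4).tolist())
    for t in("cell","side_fence","stop_pads","probe_left","jar","screwdriver","busbar"):
        try: print(t,[(round(r["conf"],2),[int(v) for v in r["rect"]]) for r in env.regions_of(p,t)])
        except Exception as e: print(t,e)
E
```

```text
{'time_s': 0.0, 'qpos': array([-73.16058935,  18.43830452,  -4.0169595 ,  83.17350492,
         1.29424276,  78.54218042,  -3.25698308]), 'joint_velocities': array([ 0.03469854, -0.07181305, -0.05042606,  0.03246725, -0.02886526,
        0.00149304, -0.01433013]), 'effort': array([ 5.48675098e-05, -4.91282129e+01, -4.03876947e-01, -3.12531924e+01,
       -6.39395602e-02,  4.35991294e-02,  1.74133506e-04]), 'tool_pos': array([0.17938546, 0.62418198, 0.22148252]), 'tool_rot': array([-1.79891218e+02,  4.58208565e-03,  1.63974533e+02]), 'force': array([-0.66637522, -0.46168785, -0.64870082]), 'wrist_torque': array([-0.02792086,  0.05959647,  0.00284942]), 'grip_width': 0.08709746692387015}
top [[487.741707306126, 0.0, 317.63319539755014], [0.0, 487.741707306126, 206.4958363097905], [0.0, 0.0, 1.0]] [[-0.0163, -0.9997, 0.0205, 0.0028], [-0.992, 0.0136, -0.1259, 0.5862], [0.1256, -0.0224, -0.9918, 1.0569], [0.0, 0.0, 0.0, 1.0]]
cell [(0.94, [268, 191, 337, 247]), (0.77, [375, 290, 439, 373]), (0.74, [328, 61, 394, 133]), (0.71, [183, 305, 240, 384]), (0.71, [150, 83, 229, 149])]
side_fence [(0.63, [242, 116, 373, 288])]
stop_pads [(0.79, [238, 115, 371, 288])]
probe_left []
jar [(0.77, [192, 222, 220, 245])]
screwdriver [(0.8, [404, 158, 415, 251])]
busbar [(0.97, [186, 181, 232, 203]), (0.2, [406, 158, 416, 248])]
side [[387.8534046314457, 0.0, 330.24399295158537], [0.0, 387.8534046314457, 198.95028228338842], [0.0, 0.0, 1.0]] [[-0.9896, -0.1421, -0.0224, 0.5662], [-0.076, 0.6482, -0.7576, 0.0921], [0.1222, -0.748, -0.6523, 0.9399], [0.0, 0.0, 0.0, 1.0]]
cell [(0.82, [164, 265, 243, 334]), (0.73, [313, 197, 351, 247]), (0.67, [402, 156, 459, 194]), (0.6, [412, 269, 494, 331])]
side_fence [(0.9, [234, 179, 390, 275])]
stop_pads [(0.77, [229, 185, 390, 271])]
probe_left []
jar [(0.84, [319, 272, 347, 309])]
screwdriver [(0.73, [335, 160, 371, 171])]
busbar [(0.65, [284, 271, 298, 314])]
```

View pics/top0.png

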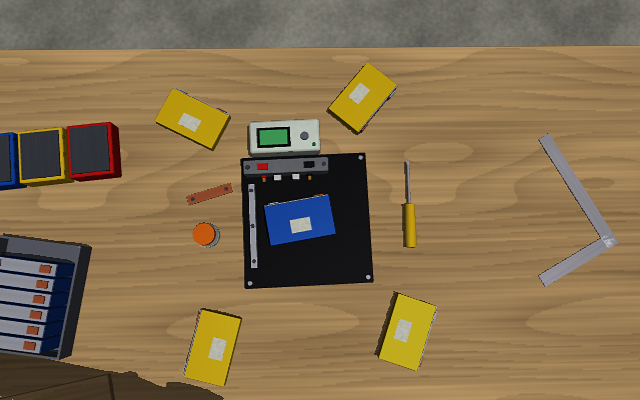

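```bash
python3 - <<'E'
import cv2
i=cv2.imread("pics/top0.png")[95:300,170:430]
cv2.imwrite("pics/top0c.png",cv2.resize(i,None,fx=2.9,fy=2.9,interpolation=cv2.INTER_CUBIC))
E
```

```text
(no output)
```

View pics/top0c.png

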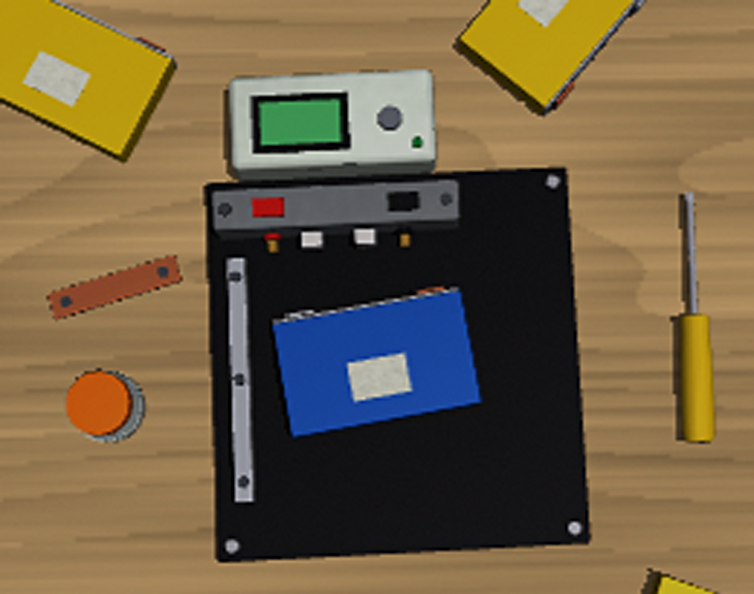

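The blue block on the black plate (about 300,219) is the cell: it is the only blue one, with terminals facing the probe block. The four yellow ones, at (193,119), (362,97), (212,346) and (407,331), are look-alikes. Next I measure the poses.

```bash
cat > h.py <<'E'
import cv2,numpy as np
from scipy.optimize import least_squares
from cell import env
def unproj(p,uv,z):
    K,T=p["camera_matrix"],p["camera_from_world"]; R,t=T[:3,:3],T[:3,3]
    C=-R.T@t; d=np.c_[np.atleast_2d(uv),np.ones(len(np.atleast_2d(uv)))]@np.linalg.inv(K).T@R
    return (C+d*((z-C[2])/d[:,2])[:,None])[:,:2]
def proj(p,P):
    K,T=p["camera_matrix"],p["camera_from_world"]; q=(np.c_[P,np.ones(len(P))]@T.T)[:,:3]@K.T
    return q[:,:2]/q[:,2:]
def quad(m):
    c=max(cv2.findContours(m.astype(np.uint8),0,1)[0],key=cv2.contourArea); h=cv2.convexHull(c)
    return h
def blue(p,box=(235,110,380,295)):
    h=cv2.cvtColor(p["image"],cv2.COLOR_RGB2HSV); m=cv2.inRange(h,(105,120,60),(125,255,255))
    k=np.zeros_like(m); k[box[1]:box[3],box[0]:box[2]]=255; return m&k
def box(pose,x0,x1,y0,y1,z0,z1):
    x,y,a=pose; R=np.array([[np.cos(a),-np.sin(a)],[np.sin(a),np.cos(a)]])
    c=np.array([[x0,y0],[x0,y1],[x1,y1],[x1,y0]])@R.T+[x,y]
    return np.r_[np.c_[c,np.full(4,z0)],np.c_[c,np.full(4,z1)]]
E
python3 - <<'E'
from h import *
p=env.read_camera("top")
T=p["camera_from_world"]; print("C",-T[:3,:3].T@T[:3,3])
m=blue(p); r=cv2.minAreaRect(quad(m)); print(r)
W=unproj(p,cv2.boxPoints(r),.039); print("cell top",W.round(4).tolist(), W.mean(0), np.linalg.norm(np.diff(W,axis=0),axis=1))
e=[W[1]-W[0],W[2]-W[1]]
for v in e: print(np.degrees(np.arctan2(v[1],v[0])),np.linalg.norm(v))
crop=lambda a:np.array(a)/2.9+[170,95]
pl=unproj(p,crop([(205,183),(567,168),(590,542),(217,561)]),.012)
print("plate",pl.round(4).tolist())
print("fence top in",unproj(p,crop([(245,258),(254,501)]),.028).round(4).tolist())
print("fence top out",unproj(p,crop([(226,258),(236,501)]),.028).round(4).tolist())
print("block top",unproj(p,crop([(211,190),(459,181),(459,220),(215,229)]),.054).round(4).tolist())
g=cv2.cvtColor(p["image"],cv2.COLOR_RGB2HSV); print(g[:,:,2][100:300:1,345][45:70], )
# plate fit
mk=((g[:,:,2]<45)).astype(np.uint8); k=np.zeros_like(mk);k[150:300,238:380]=1;mk&=k
mk=cv2.morphologyEx(mk,cv2.MORPH_CLOSE,np.ones((3,3)));h=quad(mk)
q=cv2.approxPolyDP(h,4,True)[:,0]; print(q.tolist(),unproj(p,q,.012).round(4).tolist())
E
```

```text
C [0.44884196 0.01848918 1.12201767]
((299.4119873046875, 220.0159912109375), (39.5336799621582, 66.45594024658203), 79.69515228271484)
cell top [[0.5876, 0.1157], [0.6125, -0.031], [0.5248, -0.045], [0.5006, 0.1003]] [0.55636854 0.03498635] [0.14874316 0.08881489 0.14729598]
-80.357242697074 0.14874315638345426
-170.88554227462393 0.08881488575867501
plate [[0.7048, 0.1698], [0.7137, -0.1203], [0.4162, -0.1297], [0.4066, 0.1595]]
fence top in [[0.6408, 0.1362], [0.4521, 0.1294]]
fence top out [[0.641, 0.1511], [0.4523, 0.1431]]
block top [[0.6895, 0.1595], [0.6944, -0.0312], [0.6638, -0.0307], [0.6591, 0.1563]]
[177 176 174 173 174 166 164 169  71  16  17  16  16  18  16  18  17  16
  16  16  17  17  15  16  15]
[[364, 153], [372, 281], [246, 288], [241, 159]] [[0.7136, -0.1167], [0.4183, -0.1265], [0.4075, 0.1569], [0.7026, 0.1691]]
```

Request:
apply_moves([
  [[190,-350,0],[0,0,-0.63]],
  [[190,-350,0],[0,0,-0.63]],
  [[190,-350,0],[0,0,-0.63]],
  [[190,-350,0],[0,0,-0.63]],
  [[190,-350,0],[0,0,-0.63]],
  [[190,-350,0],[0,0,-0.63]],
  [[190,-350,0],[0,0,-0.63]],
  [[190,-350,0],[0,0,-0.63]],
], hand=45, squeeze=30)

```text
time_s: 1.65
tool_pos: [0.3704, 0.2727, 0.223]
tool_rot: [179.9, -0.0, 127.9]
force: [0.9, -0.3, 0.1]
grip_width: 0.0454
```

Request:
apply_moves([
  [[190,-349,0],[0,0,-0.628]],
  [[190,-349,0],[0,0,-0.628]],
  [[190,-349,0],[0,0,-0.628]],
  [[190,-349,0],[0,0,-0.628]],
  [[190,-349,0],[0,0,-0.628]],
  [[190,-349,0],[0,0,-0.628]],
  [[190,-349,0],[0,0,-0.628]],
  [[190,-349,0],[0,0,-0.628]],
])

```text
time_s: 2.45
tool_pos: [0.5604, -0.0763, 0.2231]
tool_rot: [179.9, -0.0, 91.9]
force: [0.6, -0.5, -0.3]
grip_width: 0.0447
```

Request:
apply_moves([
  [[0,0,-50],[0,0,0]],
  [[0,0,-100],[0,0,0]],
  [[0,0,-140],[0,0,0]],
  [[0,0,-165],[0,0,0]],
  [[0,0,-165],[0,0,0]],
])

```text
time_s: 2.95
tool_pos: [0.5563, -0.0739, 0.0539]
tool_rot: [-179.6, 0.0, 91.9]
force: [-0.3, 0.2, 0.2]
grip_width: 0.0451
```

```bash
python3 - <<'E'
from h import *
o=env.get_obs(); print(o["time_s"],o["tool_pos"],o["tool_rot"],o["force"])
a=env.read_camera("top")["image"][95:300,170:430]; b=env.read_camera("side")["image"][130:330,210:470]
i=np.vstack([a[:,:,::-1],b[:,:,::-1]])
cv2.imwrite("pics/s1.png",cv2.resize(i,None,fx=1.48,fy=1.48,interpolation=cv2.INTER_CUBIC))
E
```

```text
2.95 [ 0.55627259 -0.07391813  0.05391856] [-1.79566141e+02  1.92593287e-02  9.18915398e+01] [-0.32362092  0.18566099  0.15233285]
```

View pics/s1.png

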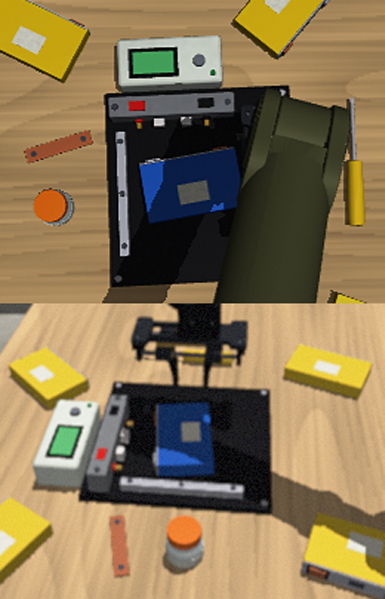

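The fingers stand above the plate on the cell's -y side, roughly centred on its end, with the bystanders clear.

Request:
apply_moves([
  [[0,0,-15],[0,0,0]],
  [[0,0,-28],[0,0,0]],
  [[0,0,-36],[0,0,0]],
  [[0,0,-38],[0,0,0]],
  [[0,0,-38],[0,0,0]],
])

```text
time_s: 3.55
tool_pos: [0.5593, -0.0743, 0.0192]
tool_rot: [-180.0, 0.0, 91.9]
force: [-0.3, 0.2, -0.2]
grip_width: 0.0451
```

Request:
apply_moves([
  [[0,6,0],[0,0,0]],
  [[0,12,0],[0,0,0]],
  [[-1,18,0],[0,0,0]],
  [[-1,23,0],[0,0,0]],
  [[-1,28,0],[0,0,0]],
  [[-1,33,0],[0,0,0]],
  [[-1,38,0],[0,0,0]],
  [[-1,42,0],[0,0,0]],
])

```text
time_s: 4.35
tool_pos: [0.5585, -0.0318, 0.0196]
tool_rot: [180.0, 0.0, 91.9]
force: [-1.1, -1.2, -0.3]
grip_width: 0.0449
```

Request:
apply_moves([
  [[0,2,0],[0,0,0]],
  [[0,4,0],[0,0,0]],
  [[0,6,0],[0,0,0]],
  [[0,6,0],[0,0,0]],
  [[0,6,0],[0,0,0]],
])

```text
time_s: 4.85
tool_pos: [0.5586, -0.0261, 0.0196]
tool_rot: [180.0, -0.0, 91.9]
force: [-0.2, -1.1, -0.3]
grip_width: 0.0451
```

Request:
apply_moves([
  [[0,1,0],[0,0,0]],
  [[0,2,0],[0,0,0]],
  [[0,3,0],[0,0,0]],
  [[0,3,0],[0,0,0]],
])

```text
time_s: 5.25
tool_pos: [0.5583, -0.0252, 0.0196]
tool_rot: [-180.0, 0.1, 91.8]
force: [-1.0, -5.6, 0.3]
grip_width: 0.045
```

Request:
apply_moves([
  [[0,1,0],[0,0,0]],
  [[0,2,0],[0,0,0]],
  [[0,3,0],[0,0,0]],
  [[0,3,0],[0,0,0]],
])

```text
time_s: 5.65
tool_pos: [0.5584, -0.0252, 0.0196]
tool_rot: [180.0, 0.3, 91.8]
force: [-0.6, -10.4, 0.1]
grip_width: 0.0449
```

```bash
python3 - <<'E'
from h import *
o=env.get_obs(); print(o["time_s"],o["tool_pos"],o["tool_rot"],o["force"],o["wrist_torque"])
p=env.read_camera("side"); i=p["image"][160:290,210:410][:,:,::-1]
cv2.imwrite("pics/s2.png",cv2.resize(i,None,fx=3.5,fy=3.5,interpolation=cv2.INTER_CUBIC))
E
```

```text
5.65 [ 0.55835698 -0.02519325  0.01964682] [179.99394327   0.33578646  91.77258818] [ -0.59750639 -10.43214216   0.07167604] [-2.41730307  0.20864742  0.28464136]
```

View pics/s2.png

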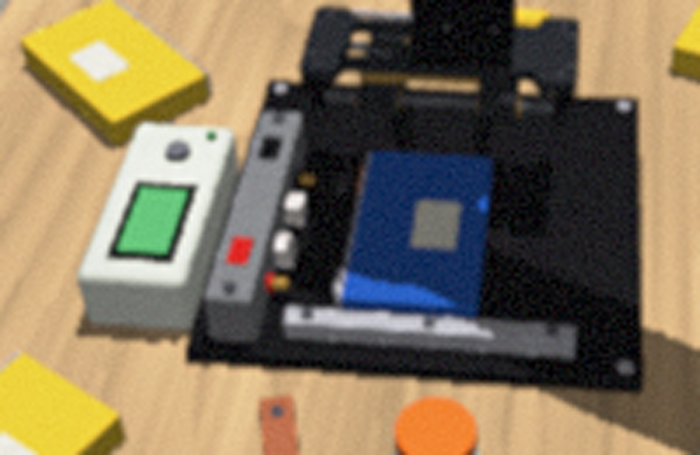

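The cell lies with its end flat on the fence (fence at about (430,325) in the crop) and square to it, at 10 N. Now I back off, turn the tool and go behind the -x side.

Request:
apply_moves([
  [[0,-15,0],[0,0,0]],
  [[0,-25,10],[0,0,0.1]],
  [[0,-25,50],[0,0,0.2]],
  [[-10,-15,80],[0,0,0.35]],
  [[-40,10,80],[0,0,0.5]],
  [[-70,50,80],[0,0,0.65]],
  [[-83,77,80],[0,0,0.8]],
  [[-83,77,80],[0,0,0.95]],
], hand=45)

```text
time_s: 6.5
tool_pos: [0.4734, 0.0622, 0.0998]
tool_rot: [179.8, -0.2, 147.1]
force: [0.4, -0.4, -0.0]
grip_width: 0.0448
```

Request:
apply_moves([
  [[0,0,0],[0,0,0.15]],
  [[0,0,0],[0,0,0.3]],
  [[0,0,0],[0,0,0.45]],
  [[0,0,0],[0,0,0.6]],
  [[0,0,0],[0,0,0.621]],
  [[0,0,0],[0,0,0.621]],
  [[0,0,0],[0,0,0.621]],
], hand=87)

```text
time_s: 7.2
tool_pos: [0.4756, 0.0569, 0.0997]
tool_rot: [180.0, 0.0, -178.2]
force: [0.3, 0.6, 0.1]
grip_width: 0.0859
```

Request:
apply_moves([
  [[0,0,-30],[0,0,0]],
  [[0,0,-60],[0,0,0]],
  [[0,0,-75],[0,0,0]],
  [[0,0,-80],[0,0,0]],
  [[0,0,-80],[0,0,0]],
  [[0,0,-80],[0,0,0]],
])

```text
time_s: 7.8
tool_pos: [0.4764, 0.0569, 0.0204]
tool_rot: [180.0, 0.1, -178.1]
force: [-0.2, 0.2, 0.6]
grip_width: 0.0867
```

```bash
python3 - <<'E'
from h import *
o=env.get_obs(); print(o["time_s"],o["tool_pos"],o["tool_rot"],o["force"],o["wrist_torque"])
b=env.read_camera("side"); a=env.read_camera("top")
i=cv2.resize(b["image"][160:290,210:410],None,fx=2.5,fy=2.5); j=cv2.resize(a["image"][120:290,180:380],None,fx=2.5,fy=2.5)
cv2.imwrite("pics/s3.png",cv2.resize(np.vstack([i,j])[:,:,::-1],None,fx=.8,fy=.8))
E
```

```text
7.8 [0.4763707  0.05689865 0.02044766] [ 1.79972078e+02  8.73487447e-02 -1.78129742e+02] [-0.16493829  0.16748986  0.63868501] [ 0.01989086 -0.00269063 -0.02127562]
```

View pics/s3.png

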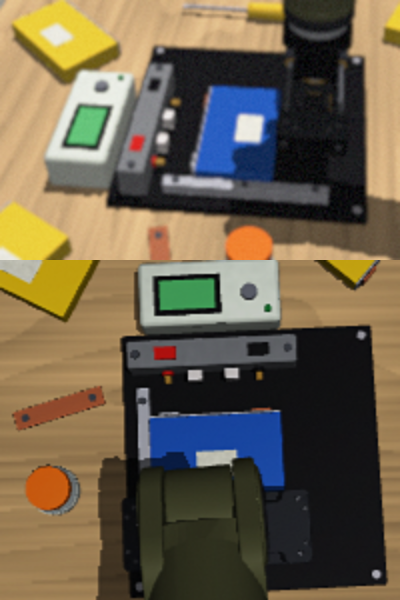

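The cell is square on the fence in both views and the fingers are behind its -x side. I push it in along the fence.

Request:
apply_moves([
  [[10,0,0],[0,0,0]],
  [[19,1,0],[0,0,0]],
  [[27,1,0],[0,0,0]],
  [[34,1,0],[0,0,0]],
  [[42,1,0],[0,0,0]],
  [[50,2,0],[0,0,0]],
  [[57,2,0],[0,0,0]],
  [[63,2,0],[0,0,0]],
])

```text
time_s: 8.7
tool_pos: [0.539, 0.0588, 0.0194]
tool_rot: [-180.0, -0.0, -178.1]
force: [-1.1, -0.1, 0.6]
grip_width: 0.087
```

Request:
apply_moves([
  [[2,0,0],[0,0,0]],
  [[4,0,0],[0,0,0]],
  [[6,0,0],[0,0,0]],
  [[8,0,0],[0,0,0]],
  [[10,0,0],[0,0,0]],
  [[10,0,0],[0,0,0]],
  [[10,0,0],[0,0,0]],
])

```text
time_s: 9.4
tool_pos: [0.5451, 0.0587, 0.0187]
tool_rot: [180.0, -0.4, -178.1]
force: [-7.5, -1.2, 3.8]
grip_width: 0.0867
```

Request:
apply_moves([
  [[1,0,0],[0,0,0]],
  [[2,0,0],[0,0,0]],
  [[3,0,0],[0,0,0]],
  [[4,0,0],[0,0,0]],
  [[5,0,0],[0,0,0]],
  [[5,0,0],[0,0,0]],
  [[5,0,0],[0,0,0]],
])

```text
time_s: 10.1
tool_pos: [0.5474, 0.0587, 0.018]
tool_rot: [180.0, -0.7, -178.1]
force: [-13.2, 0.2, 5.5]
grip_width: 0.087
```

Request:
apply_moves([
  [[1,0,0],[0,0,0]],
  [[2,0,0],[0,0,0]],
  [[3,0,0],[0,0,0]],
  [[4,0,0],[0,0,0]],
  [[4,0,0],[0,0,0]],
  [[4,0,0],[0,0,0]],
])

```text
time_s: 10.7
tool_pos: [0.5473, 0.0586, 0.0169]
tool_rot: [180.0, -1.2, -178.1]
force: [-21.4, -0.4, 9.6]
grip_width: 0.0871
```

```bash
python3 - <<'E'
from h import *
o=env.get_obs(); print(o["time_s"],o["tool_pos"],o["tool_rot"],o["force"],o["wrist_torque"])
b=env.read_camera("side"); a=env.read_camera("top")
i=cv2.resize(b["image"][170:280,225:365],None,fx=4,fy=4,interpolation=2); j=cv2.resize(a["image"][145:215,220:360],None,fx=4,fy=4,interpolation=2)
hm=(.604,.061,np.radians(1.9))
for P,n in((a,"top"),(b,"side")):
    print(n,"cell top expected",proj(P,box(hm,-.0455,.0455,-.074,.074,.012,.039))[4:].round(1).tolist())
    h=quad(blue(P,(235,110,380,295))); print(cv2.approxPolyDP(h,3,True)[:,0].tolist())
cv2.imwrite("pics/s4.png",cv2.resize(np.vstack([i,j])[:,:,::-1],None,fx=.83,fy=.83))
E
```

```text
10.7 [0.54730652 0.05861799 0.01688889] [ 179.97147513   -1.21164487 -178.07011146] [-21.35669376  -0.40014808   9.59839773] [0.02349893 4.53428455 0.02472767]
top cell top expected [[321.6, 217.5], [255.2, 220.7], [253.9, 180.4], [319.6, 177.4]]
[[319, 179], [320, 199], [312, 200], [310, 179]]
side cell top expected [[335.0, 203.1], [328.5, 245.9], [289.2, 243.3], [300.0, 201.1]]
[[301, 201], [321, 204], [328, 249], [291, 247]]
```

View pics/s4.png

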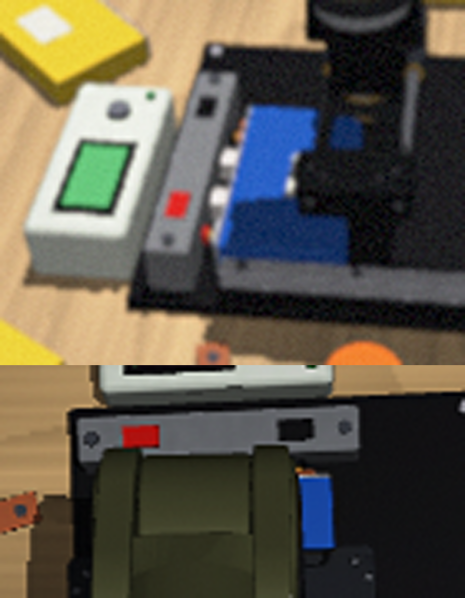

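Both probes' tips are hidden behind the terminals and the cell face meets the white pads. I press a little more and straighten the tool's small lean, to see whether the cell still moves.

Request:
apply_moves([
  [[1,0,0],[0,-0.005,0]],
  [[2,0,0],[0,-0.01,0]],
  [[2,0,0],[0,-0.015,0]],
  [[3,0,0],[0,-0.02,0]],
  [[3,0,0],[0,-0.02,0]],
  [[3,0,0],[0,-0.02,0]],
])

```text
time_s: 11.4
tool_pos: [0.5475, 0.0586, 0.0159]
tool_rot: [-180.0, -0.4, -178.1]
force: [-26.5, -0.7, 12.3]
grip_width: 0.087
```

```bash
python3 - <<'E'
from h import *
for k in range(2):
    o=env.get_obs(); print(o["time_s"],o["tool_pos"],o["tool_rot"],o["force"],o["wrist_torque"])
    b=env.read_camera("wrist"); 
c=env.read_camera("side")
i=cv2.resize(b["image"],(560,350)); j=cv2.resize(c["image"][185:265,255:345],None,fx=3.1,fy=3.1,interpolation=2)
f=np.zeros((600,560,3),np.uint8); f[:350]=i; f[350:350+j.shape[0],:j.shape[1]]=j
cv2.imwrite("pics/s5.png",f[:,:,::-1])
E
```

```text
11.4 [0.54753911 0.05856835 0.01593868] [-179.99118172   -0.3905994  -178.06464327] [-26.45219225  -0.65482488  12.31483032] [0.00927242 5.61422033 0.00719416]
11.45 [0.54753878 0.05856648 0.01597002] [-179.99295804   -0.39073652 -178.06520226] [-2.62091099e+01 -2.16043668e-02  1.09065916e+01] [-0.02098208  5.61758986  0.0639255 ]
```

View pics/s5.png

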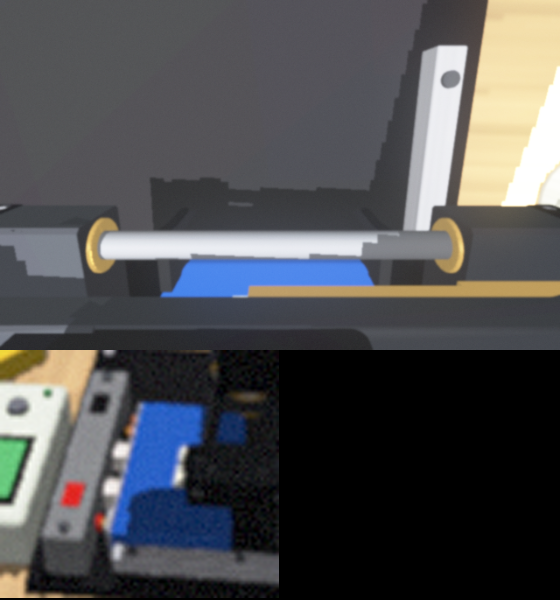

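```bash
python3 - <<'E'
from cell import env
print(env.sign_off()); o=env.get_obs(); print(o["time_s"],o["tool_pos"],o["force"])
E
```

```text
the job is handed in; nothing more can be done
None
the job is handed in; nothing more can be done
```

I pushed the blue cell square against the side fence, then slid it along the fence to the stop pads. I handed the job in at about 11.5 s with both fingertips still pressing it at about 26 N. No verdict came back, and I had no direct reading of the probes.

- **Against the pads:** raising the push from 13 N to 26 N moved the fingertips only about 0.1 mm, so the cell is against something rigid. In the side view its face meets the white pads.
- **Square and on the fence:** the sideways force was at most 0.7 N and the twisting moment was near zero. In the top view the cell's -y edge is about 1 px (about 2 mm) from where home puts it, towards the fence. In the side view the cell's end lies against the fence.
- **Disagreement:** both measures of how far in the cell is came out slightly short. From the images I expected the fingertips to stop at x = 0.549 m, but they stopped at 0.5475 m. The cell's front edge also looked about 1 px short in the top and side views. Both are within the 2 mm calibration, so I went by the rigid stop.
- **Probes and bystanders:** the probes looked covered by the terminals. In the pictures the jar and busbar showed no sign of having moved. The screwdriver was only partly in view at the end, and nothing came near it.

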